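# Prop out the ball plate's leg, swing the plate plumb and hold it for the probe

## Task

The ball plate leans on the two rubber rests of its set-up base with its yellow prop leg folded against its back; while it still leans there, flip the leg out and down past its over-centre point so that it snaps fully open and will catch the plate if it ever slips back. Then take the plate by its red top handle and swing it up on its two ball feet, without lifting them out of the V rail, until it stands plumb, and finish while still holding it steady there, clear of the rests and with the leg's foot off the base, ready for probing: let go, it would tip. Do not drop the plate, and leave the other things on the table where they are.

Things in the scene. Friction and masses are not known exactly. Their poses are not given: they have to be found in the camera images.
- setup_base: fixed aluminium fixture plate with a grid of holes, 340 x 260 x 15 mm, on the granite. Origin on its underside, below the middle of the V rail; z up, y along the V rail, x from the rests towards the side where the leg opens (away from the robot, within 0.4 rad of world x). It reaches from x = -190 to +150 mm
- v_rail (a point): on the set-up base, above its origin: where the middle of the line of the ball feet's centres lies when they are seated, 27.7 mm above the table. The steel V rail is 42 mm wide (x) and 200 mm long (y), with a 90-degree groove; its top edges are 31 mm above the table
- rests (a point): on the set-up base: midway between the centres of the two rubber domes (18 mm across) on top of its two rest standoffs (17 mm thick), which stand 50 mm to either side in y, about 131 mm to the -x side of the V rail and 168 mm tall over the table. The leaning ball plate's top bar lies on them
- plate_mid (a point): middle of the ball plate: a loose rigid dark blue-grey metal frame 178 mm wide, 14 mm thick, with ten white ceramic balls (22 mm) in its bars, 0.6 to 0.9 kg; 110 mm above its feet line, near its centre of mass. Plate axes: z up the plate from feet to handle, x out of its back (the leg's side), y across. It starts leaning 40 degrees from upright to the base's -x side, back up; plumb means z vertical
- plate_handle (a point): middle of the ball plate's red top handle, a round bar 12 mm thick along the plate's y axis, 90 mm free between its two posts, which are in line with the plate; free height of 48 mm between the bar and the plate's top edge. 250 mm above the feet line along the plate. Axes as for plate_mid
- plate_feet (a point): middle of the line joining the centres of the plate's two steel ball feet (18 mm across, at y = +-65 mm), which sit in the V rail and about which it swings. Axes as for plate_mid. On two ball feet the plate tips if let go: forward onto the rests or back onto the open leg, where it stops leaning 9 degrees, not plumb
- leg_hub (a point): pivot of the prop leg on the back of the ball plate: 86.5 mm above the feet line along the plate and 32 mm out of its mid-plane; the pivot axis is the plate's y. Axes as for plate_mid. Its dark bracket is 26 mm wide; the leg's coil spring lies beside it on the +y side, 15 to 23 mm from the middle
- leg_foot (a point): centre of the round rubber foot (16 mm across) of the yellow prop leg, a round rod 12 mm thick, 98 mm from pivot to foot centre. Folded, the leg points up the plate, its axis 32 mm from the plate's mid-plane; only the foot lies over the frame's top bar (17 mm gap), the rest over an open window. Its z axis points from pivot to foot
- prop_leg (a joint): angle of the prop leg, rad: 0 folded up along the plate's back, 1.57 straight out, 2.46 fully open on its stop (39 degrees from straight down the plate). An over-centre spring (about 0.09 N m per rad) drives it away from 1.23 to either end: about 1.2 N at the foot starts it, past 1.23 it snaps open and stays. Plate plumb, the open foot is 15 mm clear of the base
- ring_gauge: polished steel ring, 54 mm across, 20 mm tall, hole 32 mm, loose on the +x, +y part of the set-up base; origin at the middle of its underside; leave alone
- spare_standoff: short metal standoff, foot 24 mm across, 45 mm tall, loose on the +x, -y part of the set-up base; origin at the middle of its underside; leave alone
- mouse: black computer mouse, 105 x 60 x 35 mm, on its grey mat; origin at the middle of its underside; leave alone
- hex_driver: driver with an orange handle, 200 mm long, lying on the table; origin at the middle of its underside; leave alone
- vee_block: small dark steel block with a slot, 50 x 45 x 40 mm; origin at the middle of its underside; leave alone
- plug_gauge: brass plug gauge standing on end, 40 mm across, 85 mm tall; origin at the middle of its underside; leave alone
- gauge_blocks: two wrung steel gauge blocks standing, 35 x 18 x 50 mm; origin at the middle of its underside; leave alone

How it is judged:
On the way, in this order (a step that is already met when the one before it is completed fails the run):
1. the prop leg is fully open while the plate still leans on its rests (value of joint prop_leg above 2.3 rad and angle between plate_handle's own z axis and vertical above 0.55 rad), for 0.3 s.
2. the plate stands plumb on its feet in the V rail, held by the gripper (angle between plate_handle's own z axis and vertical below 0.07 rad and z of plate_feet in the frame of setup_base between 0.0227 and 0.0327 m and x of plate_feet in the frame of setup_base between -0.006 and 0.006 m and value of joint prop_leg above 2.3 rad and contact force between the fingers and ball_plate above 2 N and angular speed of ball_plate below 0.15 rad/s), for 0.3 s.
At the end, for the whole second after the job is handed in: The gripper still holds the plate (contact over 2 N); the plate is within 4 degrees (0.07 rad) of plumb and still, which keeps it off the rests and the leg's foot off the base; its ball feet sit in the V rail (within 5 mm in height and 6 mm across); the leg is fully open (over 2.3 rad) (all of step 2); the arm keeps its last pose, push and grip.
It fails at once if the ball feet are lifted or dragged out of the V rail (more than 20 mm) (z of plate_feet in the frame of setup_base above 0.048 m or x of plate_feet in the frame of setup_base above 0.02 m or x of plate_feet in the frame of setup_base below -0.02 m).
It fails at once if the plate is dropped or knocked flat (z of plate_handle in the frame of setup_base below 0.15 m).
It fails at once if another thing on the table is moved by more than 30 mm (distance of any of ring_gauge, spare_standoff, mouse, hex_driver, vee_block, plug_gauge, gauge_blocks from where it was at the start of the episode above 0.03 m).
It also fails if it takes over 58 s, if anything falls off the work surface, if the arm or the gripper's body presses on something with over 40 N, if the wrist force passes 120 N, or if a joint passes its speed limit or range.

## Robot

A 6-joint arm with a two-finger parallel gripper is mounted at the origin on the work surface. World frame = base frame: x ahead of the robot, y to its left, z up, the work surface at z = 0. Lengths are in m, angles in rad, forces in N, time in s.
With the tool pointing down it reaches from about 0.4 to 0.925 m from the base axis. Payload 12.5 kg.
Tool frame: the origin (TCP) lies at the very end of the fingers, on their centre line; the grasp point (between the pads) lies 19 mm behind it (tcp_to_grasp is the distance from the TCP to the grasp point, in m); z points along the fingers, y is the line along which they close (so a half turn about z gives the same grasp; the last joint's range is limited). The gripper opens to 95 mm and grips with 3 to 60 N. Pads are 20 mm wide; open, the fingers measure 119 mm over their backs; the gripper's body (75 mm by 180 mm) begins 59 mm behind the grasp point.
Start: joints at [1.131, 0.491, 1.559, -0, 1.092, -0.106], TCP at [0.205, 0.591, 0.215] pointing down, gripper open.
Joint ranges: [-3.1, 3.1], [-0.84, 2.19], [0.05, 2.79], [-1.13, 4.28], [0.06, 2.93], [-2.69, 2.69]. Speed limits (rad/s): [2.22, 2.22, 2.79, 3.14, 3.14, 3.14].

## Interface

Orientations are given as a unit quaternion [x, y, z, w].
In Python, from cell import * gives the robot as it stands. The module is installed in compiled form; this text tells all that it offers.
- The arm moves only by the tool send_rows, never from a script. Its argument "increments" is a list of rows, each an object of numbers: "fingers": the opening in per cent of the stroke, from 0 (shut) to 100 (fully open); "x", "y", "z": the shift along the world's x, y, z in mm; "rx", "ry", "rz": the turn, a rotation vector about the world's x, y, z in degrees. A call has 1 to 8 rows; each row is the pose to reach, as a shift and turn from the pose commanded when the call began; what a row does not reach only later rows make up. A row lasts 1/8 s, in which the tool goes at most 62.5 mm and 10.7 degrees, less where a joint would pass 70% of its speed; a pose out of reach is approached as far as the arm can. A call with a gripper value outside its range is refused whole. The fingers move at their own pace and stop on an object; "newtons" is the grip in N (left out, the last holds). Time passes only in rows, so rows that repeat a pose let the fingers close. It gives the time, the measured TCP pose, the force, the opening and the grip force at its end, in the units of the state.
- sense(): the state, without advancing time (a new reading comes with each control period).
- grab_frame(name): name is "side" or "top"; returns a dict with "color" (384x512x3 uint8, red, green, blue), "z_map" (384x512 float32, m along the optical axis (not along the pixel's ray), 0 where there is no reading), "vfov" (degrees; the focal length in pixels is half the picture's height over the tangent of half this angle, whatever the lens; pixels are square), "cx", "cy" (the principal point, pixels), "dist" ([k1, k2, p1, p2, k3] as OpenCV has them; the pictures are not rectified), "world_to_cam" (4x4, takes a point from world to camera coordinates). Camera axes: x right, y up, looking along -z (the intrinsics and any distortion apply to the point x, -y, -z); pixel columns grow to the right and rows downward; lengths in m; the calibration is good to about 2 mm. A picture is of the moment at which its call begins.
- finish_job(): hands the job in; it is judged then, once.
The state is a dict: "time_s": time; "q": joint angles; "dq": joint speeds; "joint_torque": joint torques, N m; "ee_pos": TCP position; "orientation": TCP orientation; "wrist_force": force on the tool from outside, world axes, zero at the start; "wrist_torque": the same for the moment, N m; "gripper_width": finger opening in m; "grip_force": force on a finger pad.
Only numpy, scipy, OpenCV 4.12 (cv2) and the standard library are available. Lean on these libraries where they do the work, as an engineer would, in place of code of your own. Each camera call takes 0.05 s, during which the arm holds its last target. There are 200 camera calls.

## Working session

There is one attempt and no reset: what is moved stays moved. The work goes in short steps, Python scripts to look and compute and a tool call to move; the robot and the scene stay as the last step left them, time stands still between calls to the robot, and variables do not carry over. Pictures are saved under pics/ and viewed, at most 10 in all, crops included, and the job is handed in when it is done.

Besides the shell and the picture viewer there is one more tool, called after "Emit:" as a command line: name --argument value ..., lists and objects as JSON in quotes. send_rows: Moves the arm, as the interface text tells. Its arguments: {"type":"object","properties":{"increments":{"type":"array"},"newtons":{"type":"number"}},"required":["increments"]}

```bash
mkdir -p pics
cat > h.py <<'E'
from cell import *
import numpy as np, cv2, sys
def save(n,f): cv2.imwrite(f'pics/{n}.png',f['color'][:,:,::-1]); np.savez(f'{n}.npz',**{k:f[k] for k in f})
def cam(f):
    H=384; fl=H/2/np.tan(np.radians(float(f['vfov']))/2)
    return np.array([[fl,0,float(f['cx'])],[0,fl,float(f['cy'])],[0,0,1]]),np.array(f['dist'],float),np.array(f['world_to_cam'])
def w(f,u,v,z=None):
    K,d,T=cam(f)
    n=cv2.undistortPoints(np.array([[[u,v]]],float),K,d)[0,0]
    ray=np.array([n[0],-n[1],-1]); R=T[:3,:3]; o=-R.T@T[:3,3]
    if z is None:
        return o+R.T@ray*float(f['z_map'][int(round(v)),int(round(u))])
    r=R.T@ray; return o+r*(z-o[2])/r[2]
def proj(f,P):
    K,d,T=cam(f); P=np.atleast_2d(P); c=P@T[:3,:3].T+T[:3,3]; c=c*[1,-1,-1]
    return cv2.projectPoints(c,np.zeros(3),np.zeros(3),K,d)[0][:,0]
E
python3 - <<'E'
from h import *
fs=grab_frame('side'); ft=grab_frame('top'); save('side1',fs); save('top1',ft)
cv2.imwrite('pics/both1.png',cv2.resize(np.vstack([fs['color'],ft['color']])[:,:,::-1],None,fx=.78,fy=.78))
for f in (fs,ft):
    K,d,T=cam(f); print(K[0,0],-T[:3,:3].T@T[:3,3],-T[2,:3],d)
print(sense())
E
```

```text
404.9969537732872 [0.19303122 1.1469929  0.96104036] [ 0.23403142 -0.78436012 -0.57446366] [-0.06192465  0.          0.          0.          0.        ]
478.0056861701419 [0.42068938 0.05009377 1.59900174] [ 0.07774226  0.00827097 -0.99693918] [-0.05255108  0.          0.          0.          0.        ]
{'time_s': 0.1, 'q': array([ 1.13140817e+00,  4.91501973e-01,  1.55941925e+00,  9.18639388e-06,
        1.09170183e+00, -1.05564922e-01]), 'dq': array([-0.00018216,  0.00154388, -0.00255769,  0.00102637,  0.00150299,
       -0.00078937]), 'joint_torque': array([ 2.30086953e-03, -6.13615251e+01, -2.58604610e+01,  6.93808822e-02,
        4.69317113e-02, -3.71786825e-05]), 'ee_pos': array([0.2046432 , 0.59030361, 0.21410793]), 'orientation': array([ 1.66139753e-01,  9.86102082e-01, -4.95097812e-04, -1.42574366e-04]), 'wrist_force': array([-0.8672183 , -0.48707162, -0.33640221]), 'wrist_torque': array([ 0.02510354, -0.03405177, -0.03220967]), 'grip_force': 0.0, 'gripper_width': 0.09504955175636634}
```

View pics/both1.png

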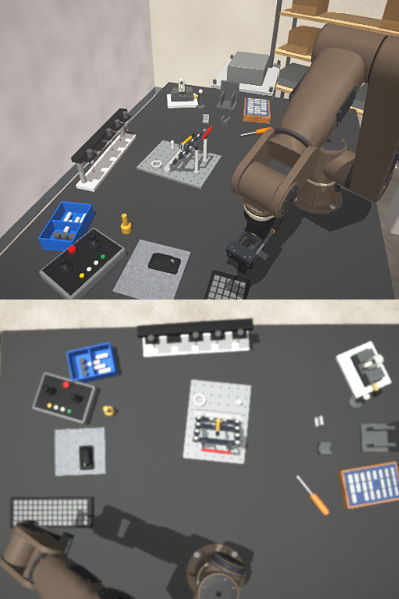

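Run:
```python
from h import *
s=cv2.imread('pics/side1.png'); t=cv2.imread('pics/top1.png')
a=cv2.resize(t[95:221,225:335],None,fx=4.7,fy=4.7,interpolation=cv2.INTER_CUBIC)
b=cv2.resize(s[150:250,170:290],None,fx=6.6,fy=6,interpolation=cv2.INTER_CUBIC)
cv2.imwrite('pics/t1c.png',a);cv2.imwrite('pics/s1c.png',b)
```

```text
(no output)
```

View pics/t1c.png

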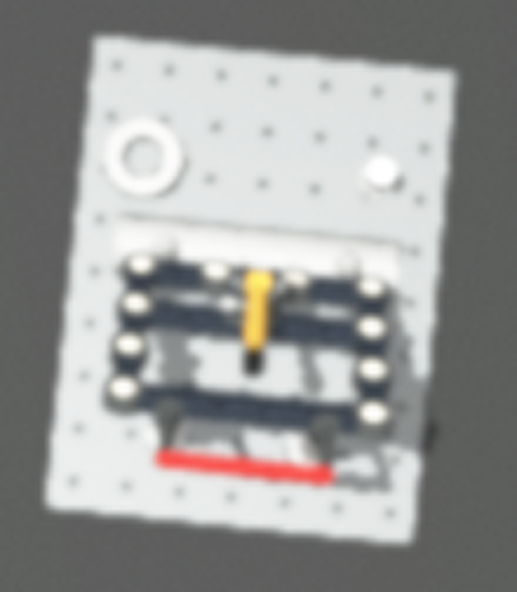

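View pics/s1c.png

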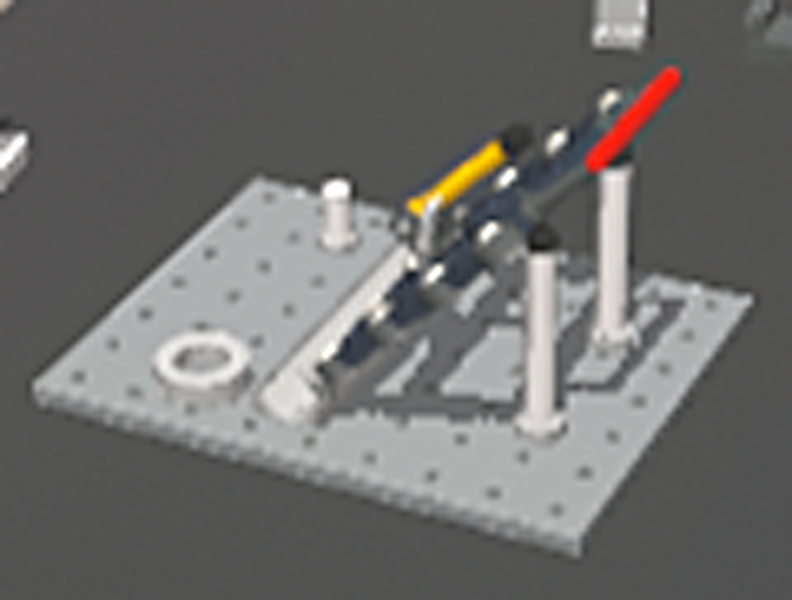

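```bash
cat >> h.py <<'E'
# plate model: base pose (x,y,yaw), lean a (rad, toward -x), leg angle j
def base2w(p,b):
    x,y,t=b[:3]; c,s=np.cos(t),np.sin(t); p=np.atleast_2d(p)
    return np.c_[x+c*p[:,0]-s*p[:,1], y+s*p[:,0]+c*p[:,1], p[:,2]]
def plate2b(p,a):
    p=np.atleast_2d(p); c,s=np.cos(a),np.sin(a)
    return np.c_[c*p[:,0]-s*p[:,2], p[:,1], .0277+s*p[:,0]+c*p[:,2]]
def foot(j,l=.098): return np.array([.032+l*np.sin(j),0,.0865+l*np.cos(j)])
E
python3 - <<'E'
from h import *
from scipy.optimize import least_squares
fs=dict(np.load('side1.npz'));ft=dict(np.load('top1.npz'))
T=lambda u,v:((u+.5)/4.7-.5+225,(v+.5)/4.7-.5+95)
S=lambda u,v:((u+.5)/6.6-.5+170,(v+.5)/6-.5+150)
C=np.array([[.15,.13,.015],[.15,-.13,.015],[-.19,-.13,.015],[-.19,.13,.015]])
tc=np.array([T(*p) for p in [(95,38),(457,72),(413,543),(45,508)]])
sc=np.array([S(*p) for p in [(36,386),(258,178),(752,297),(580,540)]])
th=np.array([T(*p) for p in [(158,458),(332,476)]]); sh=np.array([S(*p) for p in [(596,163),(675,74)]])
tf=np.array([T(252,362)]); sf=np.array([S(517,137)])
H=np.array([[0,.047,.25],[0,-.047,.25]])
def r(p):
    B=base2w(C,p); h=base2w(plate2b(H,p[3]),p); f=base2w(plate2b(foot(0),p[3]),p)
    return np.concatenate([(proj(F,X)-m).ravel() for F,X,m in [(ft,B,tc),(fs,B,sc),(ft,h,th),(fs,h,sh),(ft,f,tf),(fs,f,sf)]])
s=least_squares(r,[.6,0,0,.7]); print(s.x,np.round(s.fun.reshape(-1,2),1).tolist())
def tri(ms):
    def g(P): return np.concatenate([(proj(F,P)[0]-m) for F,m in ms])
    q=least_squares(g,[.6,0,.1]); return q.x,q.fun
for i in (0,1): print('handle',tri([(ft,th[i]),(fs,sh[i])]))
print('foot',tri([(ft,tf[0]),(fs,sf[0])]))
p=s.x
print('model handle',base2w(plate2b(H,p[3]),p),'foot',base2w(plate2b(foot(0),p[3]),p),'hub',base2w(plate2b([.032,0,.0865],p[3]),p))
for j in np.arange(0,2.6,.3): print(round(j,1),base2w(plate2b(foot(j),p[3]),p).round(4))
print('plumb handle',base2w(plate2b([0,0,.25],0),p))
E
```

```text
[ 0.65918139 -0.02180228 -0.11490729  0.69447741] [[-0.2, -0.3], [-0.4, -0.0], [-0.2, 0.3], [-0.0, -0.0], [-0.3, -0.7], [-0.1, -0.4], [0.2, -0.2], [0.1, -0.8], [2.0, 0.3], [-2.6, -0.3], [0.5, -1.1], [-1.0, 0.7], [-0.0, 0.6], [0.3, -0.5]]
handle (array([0.50625717, 0.04892877, 0.21886345]), array([ 0.03735774,  0.14414574, -0.17221746, -0.01677489]))
handle (array([ 0.49366349, -0.05785818,  0.21860152]), array([ 0.02593113,  0.10621193, -0.13429931, -0.01133375]))
foot (array([ 0.56808504, -0.01137128,  0.18724864]), array([ 0.03516757,  0.12697272, -0.15695485, -0.01762406]))
model handle [[ 0.50562927  0.04323205  0.21979706]
 [ 0.49485173 -0.05014806  0.21979706]] foot [[ 0.56630929 -0.01108338  0.18994712]] hub [[ 0.62861411 -0.01827434  0.11464507]]
0.0 [[ 0.5663 -0.0111  0.1899]]
0.3 [[ 0.5912 -0.014   0.2051]]
0.6 [[ 0.6194 -0.0172  0.2122]]
0.9 [[ 0.6485 -0.0206  0.2106]]
1.2 [[ 0.6758 -0.0237  0.2004]]
1.5 [[ 0.6988 -0.0264  0.1825]]
1.8 [[ 0.7156 -0.0283  0.1586]]
2.1 [[ 0.7246 -0.0294  0.1308]]
2.4 [[ 0.7251 -0.0294  0.1015]]
plumb handle [[ 0.65918139 -0.02180228  0.2777    ]]
```

Run:
```python
from h import *
b=[.6592,-.0218,-.1149]; a=.6945
for j in [0,.2,.4,.6,.8,1,1.2,1.4,1.6,1.8,2,2.2]: print(j,(base2w(plate2b(foot(j,.072),a),b)*1e3-[0,0,19]).round(1))
print('handle')
for d in [40,39.8,35,30,25,20,15,10,5,0]: print(d,(base2w(plate2b([0,0,.25],np.radians(d)),b)*1e3-[0,0,19]).round(1))
```

```text
0 [[582.9 -13.  151. ]]
0.2 [[594.7 -14.4 159. ]]
0.4 [[607.9 -15.9 164.5]]
0.6 [[621.9 -17.5 167.3]]
0.8 [[636.2 -19.1 167.2]]
1 [[650.1 -20.8 164.3]]
1.2 [[663.3 -22.3 158.6]]
1.4 [[675.  -23.6 150.5]]
1.6 [[684.9 -24.8 140.1]]
1.8 [[692.6 -25.6 127.9]]
2 [[697.7 -26.2 114.5]]
2.2 [[700.  -26.5 100.3]]
handle
40 [[499.6  -3.4 200.2]]
39.8 [[500.2  -3.5 200.8]]
35 [[516.8  -5.4 213.5]]
30 [[535.   -7.5 225.2]]
25 [[554.2  -9.7 235.3]]
20 [[574.3 -12.  243.6]]
15 [[594.9 -14.4 250.2]]
10 [[616.1 -16.8 254.9]]
5 [[637.6 -19.3 257.7]]
0 [[659.2 -21.8 258.7]]
```

Emit:
send_rows --increments '[{"z": 60}, {"z": 120, "y": -30, "rz": 4}, {"x": 40, "y": -80, "z": 130, "rz": 8}, {"x": 80, "y": -130, "z": 130, "rz": 12.6}, {"x": 120, "y": -180, "z": 130, "rz": 12.6}, {"x": 160, "y": -230, "z": 130, "rz": 12.6}, {"x": 190, "y": -280, "z": 130, "rz": 12.6}, {"x": 220, "y": -330, "z": 130, "rz": 12.6}]'

```text
$.increments[0]: bad value
```

Emit:
send_rows --increments '[{"fingers": 100, "x": 0, "y": 0, "z": 60, "rx": 0, "ry": 0, "rz": 0}, {"fingers": 100, "x": 0, "y": -30, "z": 120, "rx": 0, "ry": 0, "rz": 4}, {"fingers": 100, "x": 40, "y": -80, "z": 130, "rx": 0, "ry": 0, "rz": 8}, {"fingers": 100, "x": 80, "y": -125, "z": 130, "rx": 0, "ry": 0, "rz": 12.6}, {"fingers": 80, "x": 115, "y": -175, "z": 130, "rx": 0, "ry": 0, "rz": 12.6}, {"fingers": 60, "x": 150, "y": -225, "z": 130, "rx": 0, "ry": 0, "rz": 12.6}, {"fingers": 50, "x": 185, "y": -275, "z": 130, "rx": 0, "ry": 0, "rz": 12.6}, {"fingers": 42, "x": 220, "y": -325, "z": 130, "rx": 0, "ry": 0, "rz": 12.6}]'

```text
time_s: 1.1
ee_pos: [0.4255, 0.2637, 0.3446]
orientation: [0.057, 0.998, 0.0, -0.0]
wrist_force: [1.1, 0.3, -0.2]
gripper_width: 0.0606
grip_force: 0.0
```

Emit:
send_rows --increments '[{"fingers": 42, "x": 30, "y": -50, "z": 0, "rx": 0, "ry": 0, "rz": 0}, {"fingers": 42, "x": 60, "y": -100, "z": 0, "rx": 0, "ry": 0, "rz": 0}, {"fingers": 42, "x": 90, "y": -150, "z": 0, "rx": 0, "ry": 0, "rz": 0}, {"fingers": 42, "x": 118, "y": -200, "z": 0, "rx": 0, "ry": 0, "rz": 0}, {"fingers": 42, "x": 145, "y": -245, "z": 0, "rx": 0, "ry": 0, "rz": 0}, {"fingers": 42, "x": 158, "y": -278, "z": -20, "rx": 0, "ry": 0, "rz": 0}, {"fingers": 42, "x": 158, "y": -278, "z": -80, "rx": 0, "ry": 0, "rz": 0}, {"fingers": 42, "x": 158, "y": -278, "z": -100, "rx": 0, "ry": 0, "rz": 0}]'

```text
time_s: 2.1
ee_pos: [0.5815, -0.0129, 0.2411]
orientation: [0.057, 0.998, 0.0, -0.003]
wrist_force: [-0.4, 0.3, 0.2]
gripper_width: 0.0397
grip_force: 0.0
```

Run:
```python
from h import *
print(sense()['ee_pos'])
fs=grab_frame('side'); ft=grab_frame('top'); save('side2',fs); save('top2',ft)
s=fs['color'][110:230,170:300,::-1];t=ft['color'][95:215,225:335,::-1]
cv2.imwrite('pics/c2.png',np.hstack([cv2.resize(s,(400,369)),cv2.resize(t,(400,369))]))
```

```text
[ 0.58146857 -0.01292337  0.24110303]
```

View pics/c2.png

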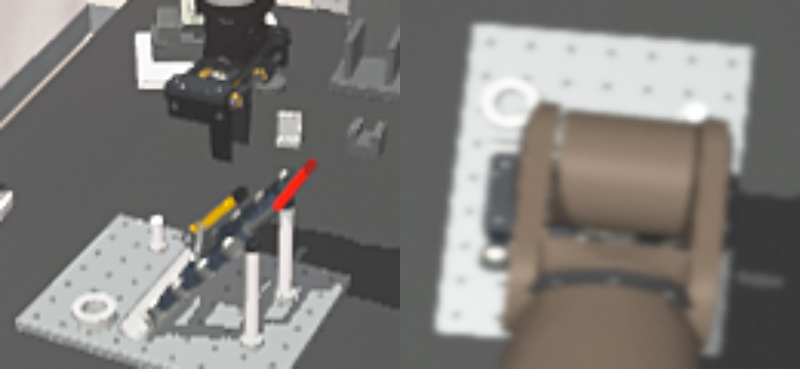

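Emit:
send_rows --newtons 6 --increments '[{"fingers": 42, "x": 1, "y": 0, "z": -35, "rx": 0, "ry": 0, "rz": 0}, {"fingers": 42, "x": 1, "y": 0, "z": -70, "rx": 0, "ry": 0, "rz": 0}, {"fingers": 42, "x": 1, "y": 0, "z": -93, "rx": 0, "ry": 0, "rz": 0}, {"fingers": 42, "x": 1, "y": 0, "z": -93, "rx": 0, "ry": 0, "rz": 0}, {"fingers": 5, "x": 1, "y": 0, "z": -93, "rx": 0, "ry": 0, "rz": 0}, {"fingers": 5, "x": 1, "y": 0, "z": -93, "rx": 0, "ry": 0, "rz": 0}, {"fingers": 5, "x": 1, "y": 0, "z": -93, "rx": 0, "ry": 0, "rz": 0}, {"fingers": 5, "x": 1, "y": 0, "z": -93, "rx": 0, "ry": 0, "rz": 0}]'

```text
time_s: 3.2
ee_pos: [0.584, -0.0122, 0.1524]
orientation: [0.057, 0.998, 0.0, 0.001]
wrist_force: [-0.1, 3.2, 5.3]
gripper_width: 0.0133
grip_force: 5.7
```

Emit:
send_rows --increments '[{"fingers": 5, "x": 6, "y": -0.7, "z": 4, "rx": 0, "ry": 0, "rz": 0}, {"fingers": 5, "x": 12, "y": -1.4, "z": 8, "rx": 0, "ry": 0, "rz": 0}, {"fingers": 5, "x": 18, "y": -2.2, "z": 11, "rx": 0, "ry": 0, "rz": 0}, {"fingers": 5, "x": 25, "y": -2.9, "z": 13.5, "rx": 0, "ry": 0, "rz": 0}, {"fingers": 5, "x": 32, "y": -3.7, "z": 15.3, "rx": 0, "ry": 0, "rz": 0}, {"fingers": 5, "x": 39, "y": -4.5, "z": 16.3, "rx": 0, "ry": 0, "rz": 0}, {"fingers": 5, "x": 46, "y": -5.3, "z": 16.6, "rx": 0, "ry": 0, "rz": 0}, {"fingers": 5, "x": 53, "y": -6.1, "z": 16.2, "rx": 0, "ry": 0, "rz": 0}]'

```text
time_s: 4.2
ee_pos: [0.6373, -0.0183, 0.1685]
orientation: [0.057, 0.998, 0.0, 0.0]
wrist_force: [-0.7, 0.4, -0.0]
gripper_width: 0.0089
grip_force: 0.0
```

Run:
```python
from h import *
fs=grab_frame('side'); save('side3',fs)
s=fs['color'][110:230,170:300,::-1]
cv2.imwrite('pics/c3.png',cv2.resize(s,(650,600),interpolation=cv2.INTER_CUBIC))
print(sense()['gripper_width'],sense()['grip_force'])
```

```text
0.006808688431326798 0.0
```

View pics/c3.png

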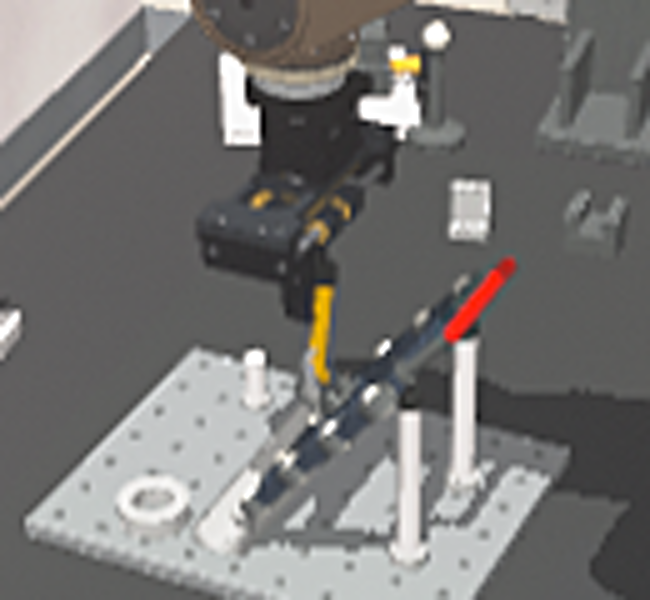

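```bash
cat >> h.py <<'E'
B0=[.6592,-.0218,-.1149]
def legj(f,a=.6945):
    hsv=cv2.cvtColor(np.ascontiguousarray(f['color']),cv2.COLOR_RGB2HSV)
    m=cv2.inRange(hsv,(18,130,100),(35,255,255)); m[:, :190]=0;m[:,270:]=0;m[:150]=0;m[240:]=0
    v,u=np.nonzero(m)
    if len(u)<4: return len(u)
    P=np.c_[u,v].astype(float); best=[]
    for j in np.arange(0,2.6,.02):
        q=proj(f,base2w(plate2b(np.array([foot(j,l) for l in np.linspace(0,.088,20)]),a),B0))
        D=np.linalg.norm(P[:,None]-q[None],axis=2); best.append((D.min(1).mean()+.5*D.min(0).mean(),j))
    best.sort(); return len(u),P.mean(0).round(1),best[0]
E
python3 - <<'E'
from h import *
for n in ('side1','side2','side3'): print(legj(dict(np.load(n+'.npz'))))
f=grab_frame('side'); print(legj(f)); print(sense()['gripper_width'])
E
```

```text
(55, array([239.7, 179.1]), (np.float64(1.3405699055732156), np.float64(0.02)))
(52, array([239.8, 179.2]), (np.float64(1.2678445476665114), np.float64(0.0)))
(73, array([233.8, 171.9]), (np.float64(3.1417530190038905), np.float64(0.6)))
(55, array([235.8, 173.1]), (np.float64(3.9715655443285525), np.float64(0.32)))
0.005608526548484899
```

Emit:
send_rows --newtons 25 --increments '[{"fingers": 42, "x": 0, "y": 0, "z": 30, "rx": 0, "ry": 0, "rz": 0}, {"fingers": 42, "x": 0, "y": 0, "z": 60, "rx": 0, "ry": 0, "rz": 0}, {"fingers": 42, "x": -25, "y": 3, "z": 60, "rx": 0, "ry": 0, "rz": 0}, {"fingers": 42, "x": -45, "y": 5, "z": 60, "rx": 0, "ry": 0, "rz": 0}, {"fingers": 42, "x": -45, "y": 5, "z": 60, "rx": 0, "ry": 0, "rz": 0}]'

```text
time_s: 4.92
ee_pos: [0.5911, -0.0138, 0.2282]
orientation: [0.057, 0.998, -0.0, 0.0]
wrist_force: [0.3, -1.2, 0.7]
gripper_width: 0.0397
grip_force: 0.0
```

Run:
```python
from h import *
s=sense();print(s['ee_pos'],s['wrist_force'],s['gripper_width'])
print(legj(grab_frame('side')))
for j in [0,.15,.3,.45,.6,.75,.9,1.05,1.2,1.35,1.5,1.65,1.8]: print(j,(base2w(plate2b(foot(j,.06),.6945),B0)*1e3-[0,0,19]).round(1))
```

```text
[ 0.59110795 -0.01380503  0.22823492] [ 0.33496756 -1.20982035  0.7005078 ] 0.03973159615292105
(50, array([240.1, 179. ]), (np.float64(1.287759280281704), np.float64(0.0)))
0 [[590.5 -13.9 141.7]]
0.15 [[597.8 -14.7 147. ]]
0.3 [[605.7 -15.6 151. ]]
0.45 [[614.2 -16.6 153.9]]
0.6 [[623.  -17.6 155.4]]
0.75 [[631.9 -18.7 155.6]]
0.9 [[640.8 -19.7 154.4]]
1.05 [[649.4 -20.7 151.9]]
1.2 [[657.5 -21.6 148.1]]
1.35 [[665.  -22.5 143.2]]
1.5 [[671.6 -23.2 137.2]]
1.65 [[677.3 -23.9 130.3]]
1.8 [[681.9 -24.4 122.6]]
```

Emit:
send_rows --newtons 25 --increments '[{"fingers": 42, "x": -1, "y": 0, "z": -35, "rx": 0, "ry": 0, "rz": 0}, {"fingers": 42, "x": -1, "y": 0, "z": -70, "rx": 0, "ry": 0, "rz": 0}, {"fingers": 42, "x": -1, "y": 0, "z": -86, "rx": 0, "ry": 0, "rz": 0}, {"fingers": 5, "x": -1, "y": 0, "z": -86, "rx": 0, "ry": 0, "rz": 0}, {"fingers": 5, "x": -1, "y": 0, "z": -86, "rx": 0, "ry": 0, "rz": 0}, {"fingers": 5, "x": -1, "y": 0, "z": -86, "rx": 0, "ry": 0, "rz": 0}, {"fingers": 5, "x": -1, "y": 0, "z": -86, "rx": 0, "ry": 0, "rz": 0}, {"fingers": 5, "x": -1, "y": 0, "z": -86, "rx": 0, "ry": 0, "rz": 0}]'

```text
time_s: 5.98
ee_pos: [0.5912, -0.0132, 0.143]
orientation: [0.057, 0.998, 0.0, 0.001]
wrist_force: [-1.3, 4.2, 6.5]
gripper_width: 0.0115
grip_force: 25.0
```

Emit:
send_rows --newtons 25 --increments '[{"fingers": 5, "x": 3.5, "y": -0.4, "z": 2.8, "rx": 0, "ry": 0, "rz": 0}, {"fingers": 5, "x": 7.3, "y": -0.8, "z": 5.3, "rx": 0, "ry": 0, "rz": 0}, {"fingers": 5, "x": 11.2, "y": -1.3, "z": 7.5, "rx": 0, "ry": 0, "rz": 0}, {"fingers": 5, "x": 15.2, "y": -1.7, "z": 9.3, "rx": 0, "ry": 0, "rz": 0}, {"fingers": 5, "x": 19.4, "y": -2.2, "z": 10.8, "rx": 0, "ry": 0, "rz": 0}, {"fingers": 5, "x": 23.7, "y": -2.7, "z": 12.2, "rx": 0, "ry": 0, "rz": 0}, {"fingers": 5, "x": 28, "y": -3.2, "z": 13.1, "rx": 0, "ry": 0, "rz": 0}, {"fingers": 5, "x": 32.5, "y": -3.7, "z": 13.7, "rx": 0, "ry": 0, "rz": 0}]'

```text
time_s: 6.98
ee_pos: [0.6236, -0.0176, 0.1566]
orientation: [0.057, 0.998, -0.0, 0.0]
wrist_force: [-7.3, -0.5, 5.3]
gripper_width: 0.0115
grip_force: 25.0
```

Run:
```python
from h import *
print(legj(grab_frame('side')))
```

```text
(44, array([233.5, 166.1]), (np.float64(7.4425785509326), np.float64(0.52)))
```

Run:
```python
from h import *
fs=grab_frame('side'); save('side4',fs)
s=fs['color'][110:230,170:300,::-1]
cv2.imwrite('pics/c4.png',cv2.resize(s,(650,600),interpolation=cv2.INTER_CUBIC))
```

```text
(no output)
```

View pics/c4.png

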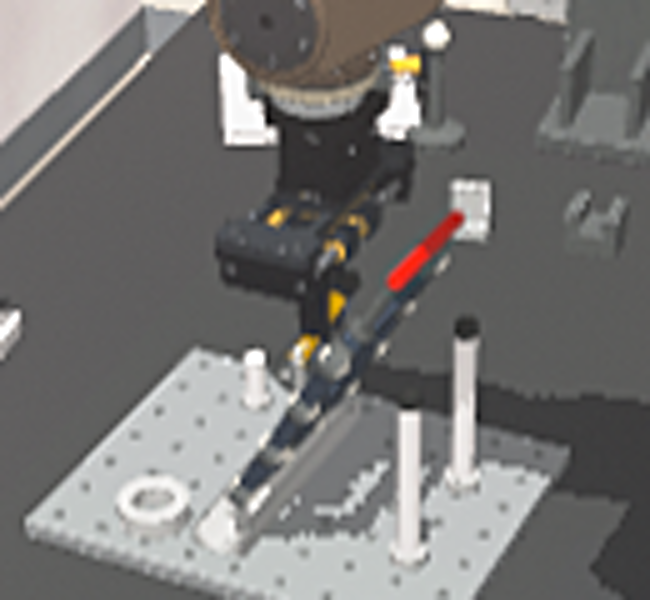

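Emit:
send_rows --newtons 25 --increments '[{"fingers": 5, "x": -4.5, "y": 0.5, "z": -0.6, "rx": 0, "ry": 0, "rz": 0}, {"fingers": 5, "x": -8.8, "y": 1.0, "z": -1.5, "rx": 0, "ry": 0, "rz": 0}, {"fingers": 5, "x": -13.1, "y": 1.5, "z": -2.9, "rx": 0, "ry": 0, "rz": 0}, {"fingers": 5, "x": -17.3, "y": 2.0, "z": -4.4, "rx": 0, "ry": 0, "rz": 0}, {"fingers": 5, "x": -21.3, "y": 2.4, "z": -6.2, "rx": 0, "ry": 0, "rz": 0}, {"fingers": 5, "x": -25.2, "y": 2.9, "z": -8.4, "rx": 0, "ry": 0, "rz": 0}, {"fingers": 5, "x": -29, "y": 3.3, "z": -10.9, "rx": 0, "ry": 0, "rz": 0}, {"fingers": 5, "x": -32.5, "y": 3.7, "z": -13.7, "rx": 0, "ry": 0, "rz": 0}]'

```text
time_s: 8.07
ee_pos: [0.5928, -0.0136, 0.1435]
orientation: [0.057, 0.998, 0.0, 0.003]
wrist_force: [10.4, 3.3, 23.2]
gripper_width: 0.0113
grip_force: 25.0
```

```bash
cat >> h.py <<'E'
def lean(f):
    hsv=cv2.cvtColor(np.ascontiguousarray(f['color']),cv2.COLOR_RGB2HSV)
    m=cv2.inRange(hsv,(0,180,100),(6,255,255))|cv2.inRange(hsv,(174,180,100),(180,255,255)); m[:,:180]=0;m[:,310:]=0;m[:100]=0;m[230:]=0
    v,u=np.nonzero(m); c=np.array([u.mean(),v.mean()])
    best=min((np.linalg.norm(proj(f,base2w(plate2b([0,0,.25],np.radians(d)),B0))[0]-c),d) for d in np.arange(-12,45,.25))
    return len(u),c.round(1),best
E
python3 - <<'E'
from h import *
for n in ('side1','side4'): print(lean(dict(np.load(n+'.npz'))))
f=grab_frame('side');print(lean(f),legj(f),sense()['wrist_force'])
E
```

```text
(62, array([265.2, 169.8]), (np.float64(0.9667774315259691), np.float64(40.0)))
(50, array([254.1, 160.2]), (np.float64(1.145714367985642), np.float64(28.25)))
(59, array([265.1, 170.1]), (np.float64(1.2646149412973866), np.float64(40.0))) (43, array([239.8, 171.7]), (np.float64(7.421623752582578), np.float64(0.08))) [ 8.48928574  4.17565411 11.01488296]
```

Emit:
send_rows --newtons 20 --increments '[{"fingers": 42, "x": 0, "y": 0, "z": 0, "rx": 0, "ry": 0, "rz": 0}, {"fingers": 42, "x": 0, "y": 0, "z": 0, "rx": 0, "ry": 0, "rz": 0}, {"fingers": 42, "x": 0, "y": 0, "z": 45, "rx": 0, "ry": 0, "rz": 0}, {"fingers": 42, "x": 0, "y": 0, "z": 90, "rx": 0, "ry": 0, "rz": 0}, {"fingers": 0, "x": -25, "y": 3, "z": 90, "rx": 0, "ry": 0, "rz": 0}, {"fingers": 0, "x": -46, "y": 5, "z": 90, "rx": 0, "ry": 0, "rz": 0}, {"fingers": 0, "x": -46, "y": 5, "z": 80, "rx": 0, "ry": 0, "rz": 0}, {"fingers": 0, "x": -46, "y": 5, "z": 68, "rx": 0, "ry": 0, "rz": 0}]'

```text
time_s: 9.12
ee_pos: [0.5452, -0.0088, 0.2089]
orientation: [0.057, 0.998, -0.0, -0.0]
wrist_force: [0.3, -0.4, -0.8]
gripper_width: 0.0052
grip_force: 0.0
```

Run:
```python
from h import *
fs=grab_frame('side'); save('side5',fs); print(lean(fs),legj(fs),sense()['ee_pos'])
s=fs['color'][130:210,190:280,::-1]
cv2.imwrite('pics/c5.png',cv2.resize(s,(675,600),interpolation=cv2.INTER_CUBIC))
```

```text
(59, array([264.9, 170.1]), (np.float64(1.3692927594918947), np.float64(40.0))) (63, array([241.9, 176. ]), (np.float64(4.12582489686949), np.float64(0.02))) [ 0.54458072 -0.00867333  0.20711395]
```

View pics/c5.png

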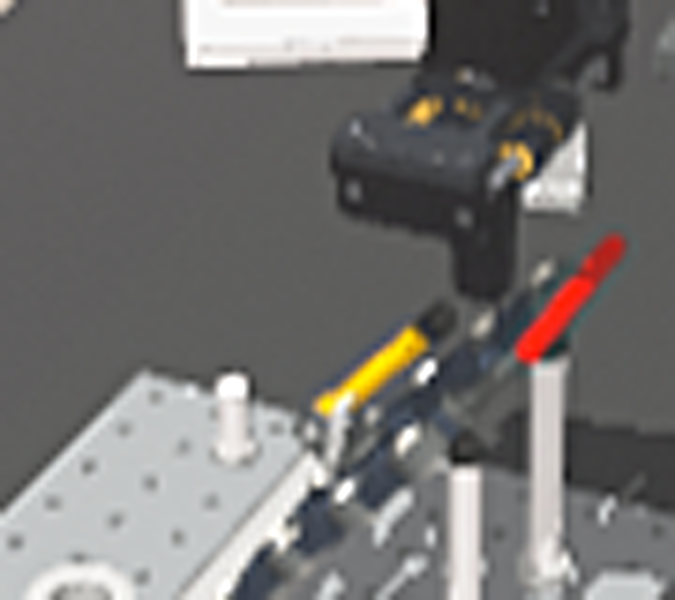

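Emit:
send_rows --newtons 20 --increments '[{"fingers": 0, "x": 0, "y": 0, "z": -10, "rx": 0, "ry": 0, "rz": 0}, {"fingers": 0, "x": 0, "y": 0, "z": -18, "rx": 0, "ry": 0, "rz": 0}, {"fingers": 0, "x": 0, "y": 0, "z": -22, "rx": 0, "ry": 0, "rz": 0}, {"fingers": 0, "x": 0, "y": 0, "z": -22, "rx": 0, "ry": 0, "rz": 0}]'

```text
time_s: 9.68
ee_pos: [0.5448, -0.0086, 0.1876]
orientation: [0.057, 0.998, 0.0, -0.0]
wrist_force: [1.0, -0.9, -0.4]
gripper_width: 0.0004
grip_force: 0.0
```

Emit:
send_rows --newtons 20 --increments '[{"fingers": 0, "x": 4, "y": -0.5, "z": 0, "rx": 0, "ry": 0, "rz": 0}, {"fingers": 0, "x": 9, "y": -1, "z": 3, "rx": 0, "ry": 0, "rz": 0}, {"fingers": 0, "x": 14, "y": -1.6, "z": 6, "rx": 0, "ry": 0, "rz": 0}, {"fingers": 0, "x": 19, "y": -2.2, "z": 9, "rx": 0, "ry": 0, "rz": 0}, {"fingers": 0, "x": 24, "y": -2.8, "z": 12, "rx": 0, "ry": 0, "rz": 0}, {"fingers": 0, "x": 29, "y": -3.4, "z": 14, "rx": 0, "ry": 0, "rz": 0}, {"fingers": 0, "x": 34, "y": -4, "z": 15.5, "rx": 0, "ry": 0, "rz": 0}, {"fingers": 0, "x": 38, "y": -4.4, "z": 16, "rx": 0, "ry": 0, "rz": 0}]'

```text
time_s: 10.68
ee_pos: [0.5832, -0.0131, 0.2039]
orientation: [0.057, 0.998, 0.0, 0.0]
wrist_force: [-1.3, 0.6, 0.4]
gripper_width: 0.0003
grip_force: 0.7
```

Run:
```python
from h import *
fs=grab_frame('side'); save('side6',fs); print(lean(fs),legj(fs),sense()['ee_pos'],sense()['wrist_force'])
```

```text
(58, array([264.9, 170.2]), (np.float64(1.4569022091172519), np.float64(40.0))) (54, array([236. , 175.6]), (np.float64(1.572061617397281), np.float64(0.42))) [ 0.58351666 -0.01311153  0.20380765] [-1.13456108 -0.05479149  0.21190768]
```

Emit:
send_rows --increments '[{"fingers": 0, "x": 10, "y": -1.1, "z": 0, "rx": 0, "ry": 0, "rz": 0}, {"fingers": 0, "x": 20, "y": -2.3, "z": 0, "rx": 0, "ry": 0, "rz": 0}, {"fingers": 0, "x": 30, "y": -3.4, "z": 0, "rx": 0, "ry": 0, "rz": 0}, {"fingers": 0, "x": 40, "y": -4.6, "z": -2, "rx": 0, "ry": 0, "rz": 0}, {"fingers": 0, "x": 52, "y": -6, "z": -4, "rx": 0, "ry": 0, "rz": 0}, {"fingers": 0, "x": 66, "y": -7.6, "z": -8, "rx": 0, "ry": 0, "rz": 0}, {"fingers": 0, "x": 82, "y": -9.4, "z": -15, "rx": 0, "ry": 0, "rz": 0}, {"fingers": 0, "x": 97, "y": -11, "z": -15, "rx": 0, "ry": 0, "rz": 0}]'

```text
time_s: 11.72
ee_pos: [0.6807, -0.0241, 0.1877]
orientation: [0.057, 0.998, 0.0, -0.001]
wrist_force: [0.1, -0.3, -1.0]
gripper_width: 0.0007
grip_force: 0.0
```

Run:
```python
from h import *
fs=grab_frame('side'); save('side7',fs); print(lean(fs),legj(fs),sense()['ee_pos'],sense()['wrist_force'])
```

```text
(59, array([265., 170.]), (np.float64(1.2740911737488987), np.float64(40.0))) (66, array([223. , 184.2]), (np.float64(1.2268890054030313), np.float64(2.48))) [ 0.68208806 -0.02434219  0.18778614] [-0.2512246  -0.0243889  -0.63140055]
```

Emit:
send_rows --newtons 15 --increments '[{"fingers": 0, "x": -2, "y": 0, "z": 55, "rx": 0, "ry": 0, "rz": 0}, {"fingers": 0, "x": -5, "y": 0, "z": 110, "rx": 0, "ry": 0, "rz": -10}, {"fingers": 0, "x": -35, "y": 4, "z": 132, "rx": 0, "ry": 0, "rz": -20}, {"fingers": 0, "x": -70, "y": 8, "z": 132, "rx": 0, "ry": 0, "rz": -30}, {"fingers": 20, "x": -105, "y": 12, "z": 132, "rx": 0, "ry": 0, "rz": -40}, {"fingers": 50, "x": -140, "y": 16, "z": 132, "rx": 0, "ry": 0, "rz": -50}, {"fingers": 50, "x": -165, "y": 19, "z": 132, "rx": 0, "ry": 0, "rz": -60}, {"fingers": 50, "x": -173, "y": 20, "z": 132, "rx": 0, "ry": 0, "rz": -70}]'

```text
time_s: 12.78
ee_pos: [0.5058, -0.0038, 0.3211]
orientation: [0.621, 0.783, 0.0, 0.0]
wrist_force: [-0.2, -0.2, 0.9]
gripper_width: 0.0353
grip_force: 0.0
```

Emit:
send_rows --increments '[{"fingers": 50, "x": 0, "y": 0, "z": 0, "rx": 0, "ry": 0, "rz": -10}, {"fingers": 50, "x": 0, "y": 0, "z": 0, "rx": 0, "ry": 0, "rz": -20}, {"fingers": 50, "x": 0, "y": 0, "z": 0, "rx": 0, "ry": 0, "rz": -20}]'

```text
time_s: 13.15
ee_pos: [0.5069, -0.004, 0.3208]
orientation: [0.746, 0.666, 0.0, 0.0]
wrist_force: [0.8, 0.4, 0.4]
gripper_width: 0.0474
grip_force: 0.0
```

Emit:
send_rows --increments '[{"fingers": 50, "x": 0, "y": 0, "z": -10, "rx": -1.1, "ry": -9.9, "rz": 0}, {"fingers": 50, "x": 0, "y": 0, "z": -30, "rx": -2.3, "ry": -19.9, "rz": 0}, {"fingers": 50, "x": 0, "y": 0, "z": -60, "rx": -2.3, "ry": -19.9, "rz": 0}, {"fingers": 50, "x": 0, "y": 0, "z": -60, "rx": -2.3, "ry": -19.9, "rz": 0}]'

```text
time_s: 13.65
ee_pos: [0.506, -0.0039, 0.2597]
orientation: [0.734, 0.657, 0.114, 0.129]
wrist_force: [0.6, -0.5, 0.6]
gripper_width: 0.0475
grip_force: 0.0
```

Run:
```python
from h import *
from scipy.spatial.transform import Rotation as R
s=sense(); print(s['ee_pos'],R.from_quat(s['orientation']).as_matrix().round(3),s['gripper_width'],s['q'])
fs=grab_frame('side'); save('side8',fs); print(lean(fs),legj(fs))
# handle by depth-free two-view: red centroid in side; report
c=lean(fs)[1]
for n in ('side1',): print(lean(dict(np.load(n+'.npz')))[1])
G=base2w(plate2b([0,0,.25],.6945),B0)[0]; print('G',G)
Rm=R.from_quat(s['orientation']).as_matrix(); print('tcp target',G+.019*Rm[:,2])
for d in [39.8,37,34,31,28,25,22,19,16,13,10,8,6,4,2,0,-1]:
    th=np.radians(d-19.9)
    g=base2w(plate2b([0,0,.25],np.radians(d)),B0)[0]; dv=base2w([np.sin(th),0,-np.cos(th)],[0,0,B0[2]])[0]
    t=(g+.019*dv)*1e3
    if d==39.8: t0=t; print(t0.round(1))
    print(d,(t-t0).round(1))
```

```text
[ 0.50602801 -0.00389329  0.25965933] [[ 0.11   0.935  0.337]
 [ 0.994 -0.103 -0.039]
 [-0.002  0.34  -0.941]] 0.04753124080370454 [-0.14356436  0.15220357  1.9987823   0.01619918  0.64428593 -0.04436301]
(54, array([264.5, 170.6]), (np.float64(2.023120937618192), np.float64(40.0))) (67, array([222.8, 184.2]), (np.float64(1.2354539430149991), np.float64(2.48)))
[265.2 169.8]
G [ 0.50025467 -0.00345639  0.21979345]
tcp target [ 0.50666493 -0.00419627  0.20192277]
[506.7  -4.2 201.9]
39.8 [0. 0. 0.]
37 [ 8.6 -1.   7.3]
34 [18.3 -2.1 14.6]
31 [28.3 -3.3 21.4]
28 [38.6 -4.5 27.7]
25 [49.3 -5.7 33.4]
22 [60.2 -6.9 38.6]
19 [71.4 -8.2 43.2]
16 [82.8 -9.6 47.2]
13 [ 94.4 -10.9  50.5]
10 [106.2 -12.3  53.3]
8 [114.1 -13.2  54.8]
6 [122.1 -14.1  56. ]
4 [130.1 -15.   56.9]
2 [138.1 -15.9  57.6]
0 [146.1 -16.9  57.9]
-1 [150.1 -17.3  58. ]
```

Emit:
send_rows --newtons 15 --increments '[{"fingers": 50, "x": 0, "y": 0, "z": -25, "rx": 0, "ry": 0, "rz": 0}, {"fingers": 50, "x": 0, "y": 0, "z": -45, "rx": 0, "ry": 0, "rz": 0}, {"fingers": 50, "x": 0, "y": 0, "z": -58.4, "rx": 0, "ry": 0, "rz": 0}, {"fingers": 50, "x": 0, "y": 0, "z": -58.4, "rx": 0, "ry": 0, "rz": 0}, {"fingers": 5, "x": 0, "y": 0, "z": -58.4, "rx": 0, "ry": 0, "rz": 0}, {"fingers": 5, "x": 0, "y": 0, "z": -58.4, "rx": 0, "ry": 0, "rz": 0}, {"fingers": 5, "x": 0, "y": 0, "z": -58.4, "rx": 0, "ry": 0, "rz": 0}, {"fingers": 5, "x": 0, "y": 0, "z": -58.4, "rx": 0, "ry": 0, "rz": 0}]'

```text
time_s: 14.7
ee_pos: [0.5068, -0.004, 0.2027]
orientation: [0.735, 0.656, 0.116, 0.13]
wrist_force: [-0.6, 0.9, 0.2]
gripper_width: 0.0133
grip_force: 0.0
```

Run:
```python
from h import *
s=sense(); print(s['wrist_force'],s['gripper_width'],s['grip_force'])
fs=grab_frame('side'); save('side9',fs); print(lean(fs),legj(fs))
s=fs['color'][110:230,170:300,::-1]
cv2.imwrite('pics/c9.png',cv2.resize(s,(650,600),interpolation=cv2.INTER_CUBIC))
```

```text
[-0.61518348  0.9011956   0.24142291] 0.013305248166222043 0.0
(47, array([263.8, 171.4]), (np.float64(3.088387218395662), np.float64(40.0))) (70, array([225.4, 182.3]), (np.float64(3.9807639791352276), np.float64(2.48)))
```

View pics/c9.png

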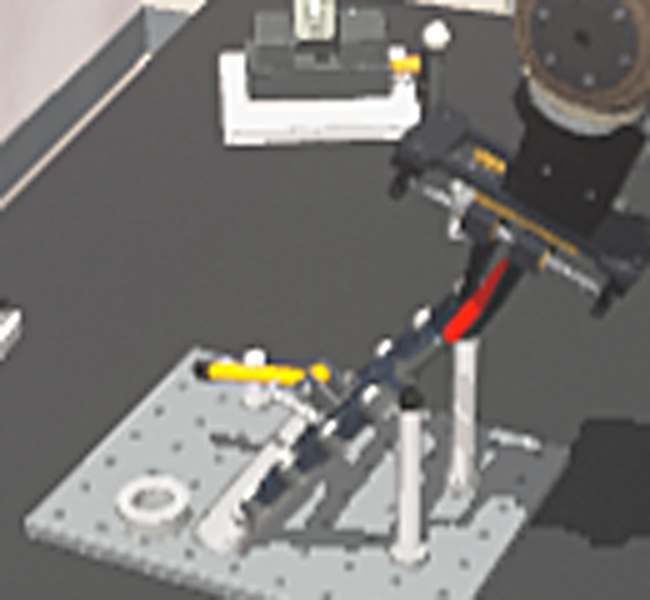

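Leg is open (foot at (203,370)), the fingers straddle the red bar; the grip is still closing. Let it settle.

Emit:
send_rows --newtons 20 --increments '[{"fingers": 0, "x": 0, "y": 0, "z": 0, "rx": 0, "ry": 0, "rz": 0}, {"fingers": 0, "x": 0, "y": 0, "z": 0, "rx": 0, "ry": 0, "rz": 0}, {"fingers": 0, "x": 0, "y": 0, "z": 0, "rx": 0, "ry": 0, "rz": 0}]'

```text
time_s: 15.12
ee_pos: [0.5066, -0.0039, 0.2025]
orientation: [0.735, 0.656, 0.116, 0.13]
wrist_force: [-3.7, 0.4, 4.2]
gripper_width: 0.0112
grip_force: 20.0
```

Emit:
send_rows --newtons 20 --increments '[{"fingers": 0, "x": 4.3, "y": -0.5, "z": 3.7, "rx": 0.16, "ry": 1.4, "rz": 0}, {"fingers": 0, "x": 8.6, "y": -1, "z": 7.3, "rx": 0.32, "ry": 2.8, "rz": 0}, {"fingers": 0, "x": 13.4, "y": -1.5, "z": 11, "rx": 0.5, "ry": 4.3, "rz": 0}, {"fingers": 0, "x": 18.3, "y": -2.1, "z": 14.6, "rx": 0.67, "ry": 5.8, "rz": 0}, {"fingers": 0, "x": 23.3, "y": -2.7, "z": 18, "rx": 0.84, "ry": 7.2, "rz": 0}, {"fingers": 0, "x": 28.3, "y": -3.3, "z": 21.4, "rx": 1, "ry": 8.7, "rz": 0}, {"fingers": 0, "x": 33.4, "y": -3.9, "z": 24.5, "rx": 1.2, "ry": 10.2, "rz": 0}, {"fingers": 0, "x": 38.6, "y": -4.5, "z": 27.5, "rx": 1.35, "ry": 11.7, "rz": 0}]'

```text
time_s: 16.12
ee_pos: [0.5452, -0.0084, 0.2306]
orientation: [0.744, 0.664, 0.048, 0.053]
wrist_force: [-6.9, 0.6, 9.7]
gripper_width: 0.0112
grip_force: 20.0
```

Run:
```python
from h import *
s=sense(); print(s['wrist_force'],s['wrist_torque'],s['ee_pos'])
fs=grab_frame('side'); save('side10',fs); print(lean(fs),legj(fs,np.radians(28)))
```

```text
[-6.90109484  0.58298749  9.67760711] [ 0.04375816  1.02101812 -0.05687335] [ 0.54524413 -0.00841949  0.2306482 ]
(35, array([251.3, 162.7]), (np.float64(4.756368454001304), np.float64(27.5))) (58, array([219.1, 183.6]), (np.float64(1.2296517423556192), np.float64(2.4)))
```

Emit:
send_rows --newtons 20 --increments '[{"fingers": 0, "x": 6.7, "y": -0.8, "z": 3.7, "rx": 0.22, "ry": 1.9, "rz": 0}, {"fingers": 0, "x": 13.4, "y": -1.5, "z": 7.1, "rx": 0.43, "ry": 3.7, "rz": 0}, {"fingers": 0, "x": 20.1, "y": -2.3, "z": 10.2, "rx": 0.65, "ry": 5.6, "rz": 0}, {"fingers": 0, "x": 27.2, "y": -3.1, "z": 13.3, "rx": 0.86, "ry": 7.45, "rz": 0}, {"fingers": 0, "x": 34.3, "y": -3.9, "z": 16.1, "rx": 1.08, "ry": 9.3, "rz": 0}, {"fingers": 0, "x": 41.3, "y": -4.7, "z": 18.6, "rx": 1.3, "ry": 11.2, "rz": 0}, {"fingers": 0, "x": 48.5, "y": -5.6, "z": 20.8, "rx": 1.5, "ry": 13, "rz": 0}, {"fingers": 0, "x": 55.8, "y": -6.4, "z": 22.8, "rx": 1.7, "ry": 14.9, "rz": 0}]'

```text
time_s: 17.18
ee_pos: [0.6017, -0.0149, 0.2551]
orientation: [0.745, 0.665, -0.039, -0.043]
wrist_force: [-4.8, 0.2, 17.7]
gripper_width: 0.0116
grip_force: 20.0
```

Run:
```python
from h import *
s=sense(); print(s['wrist_force'],s['wrist_torque'],s['ee_pos'],s['q'])
fs=grab_frame('side'); save('side11',fs); print(lean(fs),legj(fs,np.radians(13)))
```

```text
[-4.77685705  0.2317853  17.65154697] [ 0.03597636  1.18417298 -0.02911207] [ 0.60168361 -0.01494901  0.25506922] [-0.13334077  0.46932346  1.48823811 -0.0027672   1.29998748 -0.01858412]
(39, array([235.9, 151.9]), (np.float64(3.1803332762617975), np.float64(11.75))) (38, array([211.5, 185.6]), (np.float64(1.4208133706541648), np.float64(2.4)))
```

Emit:
send_rows --newtons 20 --increments '[{"fingers": 0, "x": 5.9, "y": -0.7, "z": 1.8, "rx": 0.17, "ry": 1.5, "rz": 0}, {"fingers": 0, "x": 11.8, "y": -1.4, "z": 3.4, "rx": 0.35, "ry": 3, "rz": 0}, {"fingers": 0, "x": 17.7, "y": -2.1, "z": 4.8, "rx": 0.52, "ry": 4.5, "rz": 0}, {"fingers": 0, "x": 23.7, "y": -2.7, "z": 6, "rx": 0.69, "ry": 6, "rz": 0}, {"fingers": 0, "x": 29.7, "y": -3.4, "z": 7, "rx": 0.86, "ry": 7.4, "rz": 0}, {"fingers": 0, "x": 35, "y": -4, "z": 7.8, "rx": 1.02, "ry": 8.8, "rz": 0}, {"fingers": 0, "x": 39.7, "y": -4.5, "z": 8.3, "rx": 1.15, "ry": 9.9, "rz": 0}, {"fingers": 0, "x": 39.7, "y": -4.5, "z": 8.3, "rx": 1.15, "ry": 9.9, "rz": 0}]'

```text
time_s: 18.23
ee_pos: [0.6412, -0.0195, 0.2604]
orientation: [0.738, 0.659, -0.097, -0.109]
wrist_force: [0.1, -0.5, -4.9]
gripper_width: 0.0114
grip_force: 20.0
```

Run:
```python
from h import *
from scipy.spatial.transform import Rotation as R
s=sense(); print(s['wrist_force'],s['wrist_torque'],s['ee_pos'])
G=s['ee_pos']-.019*R.from_quat(s['orientation']).as_matrix()[:,2]
c,sn=np.cos(B0[2]),np.sin(B0[2]); d=G-np.array([B0[0],B0[1],.0277]); print('G base',c*d[0]+sn*d[1],-sn*d[0]+c*d[1],d[2])
fs=grab_frame('side');ft=grab_frame('top'); save('side12',fs);save('top12',ft); print(lean(fs),legj(fs,np.radians(3)))
a=fs['color'][110:230,170:300,::-1];t=ft['color'][95:215,225:335,::-1]
cv2.imwrite('pics/c12.png',np.hstack([cv2.resize(a,(500,461),interpolation=cv2.INTER_CUBIC),cv2.resize(t,(300,461))]))
```

```text
[ 0.14005747 -0.49337777 -4.86057532] [-0.20686738 -0.20878839  0.04267256] [ 0.64120042 -0.01946165  0.26035421]
G base -0.012678158560159936 0.0002654165301846172 0.250849543666095
(41, array([225.9, 147.1]), (np.float64(1.9689902722122439), np.float64(2.0))) (34, array([211.1, 187.4]), (np.float64(1.7011301531282013), np.float64(2.44)))
```

View pics/c12.png

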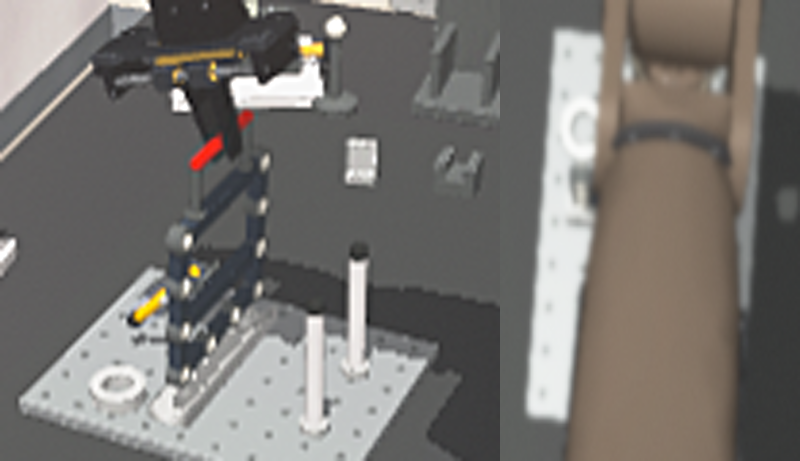

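Emit:
send_rows --newtons 20 --increments '[{"fingers": 0, "x": 3, "y": -0.3, "z": -0.4, "rx": 0.08, "ry": 0.7, "rz": 0}, {"fingers": 0, "x": 6, "y": -0.7, "z": -0.8, "rx": 0.16, "ry": 1.4, "rz": 0}, {"fingers": 0, "x": 9, "y": -1, "z": -1.1, "rx": 0.24, "ry": 2.1, "rz": 0}, {"fingers": 0, "x": 10.7, "y": -1.2, "z": -1.3, "rx": 0.29, "ry": 2.5, "rz": 0}, {"fingers": 0, "x": 10.7, "y": -1.2, "z": -1.3, "rx": 0.29, "ry": 2.5, "rz": 0}, {"fingers": 0, "x": 10.7, "y": -1.2, "z": -1.3, "rx": 0.29, "ry": 2.5, "rz": 0}, {"fingers": 0, "x": 10.7, "y": -1.2, "z": -1.3, "rx": 0.29, "ry": 2.5, "rz": 0}, {"fingers": 0, "x": 10.7, "y": -1.2, "z": -1.3, "rx": 0.29, "ry": 2.5, "rz": 0}]'

```text
time_s: 19.32
ee_pos: [0.6518, -0.0207, 0.2608]
orientation: [0.736, 0.656, -0.111, -0.124]
wrist_force: [-0.6, -0.2, 4.8]
gripper_width: 0.0113
grip_force: 20.0
```

Run:
```python
from h import *
from scipy.spatial.transform import Rotation as R
s=sense(); print(s['wrist_force'],s['wrist_torque'],s['ee_pos'])
G=s['ee_pos']-.019*R.from_quat(s['orientation']).as_matrix()[:,2]
c,sn=np.cos(B0[2]),np.sin(B0[2]); d=G-np.array([B0[0],B0[1],.0277]); print('G base',c*d[0]+sn*d[1],-sn*d[0]+c*d[1],d[2])
fs=grab_frame('side'); save('side13',fs); print(lean(fs),legj(fs,0))
a=fs['color'][120:220,185:265,::-1]
cv2.imwrite('pics/c13.png',cv2.resize(a,(480,600),interpolation=cv2.INTER_CUBIC))
```

```text
[-0.63439988 -0.20209329  4.84224164] [-0.23420316  0.36132787  0.03240335] [ 0.65182389 -0.02070325  0.26082001]
G base -0.0012185463550647762 0.0002514900762815909 0.25106796151615346
(41, array([222.4, 146.8]), (np.float64(2.413820804614436), np.float64(-1.0))) (32, array([210.5, 188. ]), (np.float64(1.8029662330191245), np.float64(2.44)))
```

View pics/c13.png

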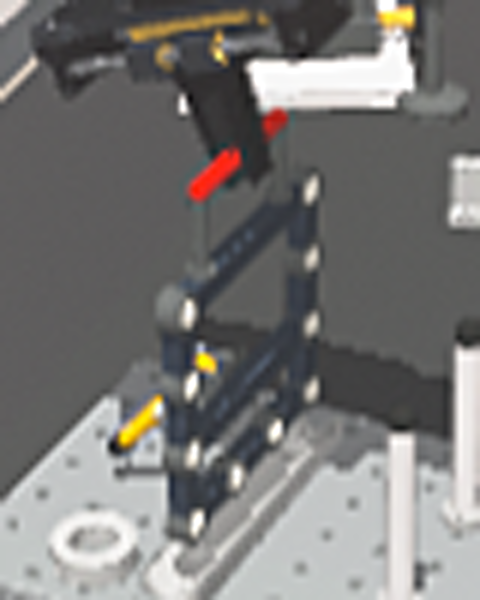

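The plate stands plumb in the V rail with the leg open. The force readings show a light downward press, so the feet are seated.

```bash
python3 -c "
from cell import *
print(finish_job())"
```

```text
the job is handed in; nothing more can be done
None
```

The job is handed in after about 19 s of the 58 s: the leg was snapped open to about 2.45 rad while the plate leaned, and the plate is now held by its handle within about 1° of plumb by my measurements, with the feet pressed into the V rail at about 5 N. An earlier failed try at gripping the leg briefly lifted the plate about 12° off its rests before I set it back; the verdict was not shown.

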